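Comb scattered brass bars parallel with a peg rake

ROBOT

A 6-joint arm with a two-finger parallel gripper is mounted at the origin on a cart in front of the work surface, level with it; the furniture and walls round the work are solid. World frame = base frame: x ahead of the robot, y to its left, z up, the work surface at z = 0. Lengths are in m, angles in rad, forces in N, time in s.
With the tool pointing down it reaches from about 0.4 to 0.825 m from the base axis. Payload 7 kg.
Tool frame: the origin (TCP) lies at the very end of the fingers, on their centre line; the grasp point (between the pads) lies arm.hold_point_z behind it (arm.hold_point_z is the distance from the TCP to the grasp point, in m); z points along the fingers, y is the line along which they close (so a half turn about z gives the same grasp; the last joint's range is limited). The gripper opens to 88 mm and grips with 3 to 60 N. Pads are 19 mm wide; open, the fingers measure 130 mm over their backs; the gripper's body (78 mm by 193 mm) begins 47 mm behind the grasp point.
Start: joints at [-1, 0.359, 0.012, 0, -1.224, -0.288], TCP at [0.188, -0.648, 0.227] pointing down, gripper open.
Joint ranges: [-3.07, 3.07], [-1.43, 2.12], [-1.02, 1.25], [-3.03, 1.67], [-3.05, -0], [-3.03, 3.03]. Speed limits (rad/s): [2.39, 2.39, 3.01, 3.14, 3.14, 3.14].

INTERFACE

Orientations are given as [roll, pitch, yaw] about the fixed x, y, z axes, in that order (R = Rz(yaw) Ry(pitch) Rx(roll)).
In Python, from station import arm, viewer, workorder, sensors gives the robot as it stands (arm), with the cameras (viewer), the job (workorder) and the readings (sensors).
- The arm moves only by the tool creep_tool, called after ">>>" as a command line: name --argument value ..., lists and objects as JSON in quotes. Schema: {"type":"object","properties":{"increments":{"type":"string"},"grip_n":{"type":"number"},"only":{"type":"string"},"quiet":{"type":"boolean"},"lines":{"type":"string"}},"required":["increments"],"additionalProperties":false}. increments is a string of 1 to 20 rows, parted by a bar, with the numbers parted by commas; each row has 5 numbers: the finger opening in m, then dx, dy, dz in a scale on which 1.0 is 0.8 m, then a turn about the tool's z in normalised numbers (1 is 90 degrees); each row is the pose to reach, as a shift and turn from the pose commanded when the call began, along the tool's axes at that moment; what a row does not reach only later rows make up. A row lasts 1/12 s, in which the tool goes at most 0.0417 m and 0.125 rad, less where a joint would pass 70% of its speed; a pose out of reach is approached as far as the arm can. The fingers move at their own pace and stop on an object; grip_n is the grip in N (left out, the last holds). Time passes only in rows, so rows that do not move let the fingers close. The tool returns the time, the measured TCP pose, the force, the opening and the grip force at its end. only (a regular expression) keeps the lines of the reply that match it, lines (a string "A,B") keeps lines A to B, and quiet returns only ok. A shift or turn number past 1, either way, is cut back to 1. Input that does not fit is refused with a message, and nothing moves.
- sensors.get_state(): the state, without advancing time (a new reading comes with each control period).
- viewer.grab_frame(name): name is "side" or "top"; returns the picture (420x560x3 uint8, red, green, blue); there is no depth.
- viewer.camera_params(name): a dict with "fx", "fy", "cx", "cy" (pixels), "T" (4x4, takes a point from camera to world coordinates). Camera axes: x right, y down, z forward; pixel columns grow to the right and rows downward; lengths in m; the calibration is good to about 2 mm. A picture is of the moment at which its call begins. camera_params takes no time and is no camera call.
- workorder.job_done(): hands the job in; it is judged then, once.
The state is a dict: "t": time; "q": joint angles; "qd": joint speeds; "joint_efforts": joint torques, N m; "eef_pos": TCP position; "ee_rot": TCP orientation; "force": force on the tool from outside, world axes, zero at the start; "moment": the same for the moment, N m; "width": finger opening in m; "gripper_force": force on a finger pad.
Only numpy, scipy, OpenCV 4.12 (cv2) and the standard library are available. Lean on these libraries where they do the work, as an engineer would, in place of code of your own. Each camera call takes 0.05 s, during which the arm holds its last target. There are 200 camera calls.

TASK

Three square brass bars lie scattered at odd angles on the bench. Pick up the peg rake by its blue grip and comb the bars together with its pegs until all three lie flat and parallel, close side by side (their ends need not be flush); do not touch the bars with the gripper. Leave the rake standing on its pegs on the bench and let go of it.

Things in the scene. Friction and masses are not known exactly. Their poses are not given: they have to be found in the camera images.
- rake: loose rake, 0.3 kg, standing on its pegs: pale wooden head 190 mm long (x), 54 wide (y), 26 to 44 mm up; under it two rows of 11 steel pegs, 7 mm thick, 17 apart, at x -85 to 85 and y +-18 mm (outer faces +-21.5); either row can push, bars do not fit between pegs. Upright blue grip on top, 44 mm along x, 22 thick along y, 44 to 102 mm up. Origin: centre, at the feet (z 0 on the bench)
- bar_1: one of three identical loose square brass bars, 12 x 12 mm and 100 mm long, about 0.12 kg, lying flat on the bench; origin at the middle of the bar (6 mm above the bench), x axis along the bar, y axis level across it
- bar_2: one of three identical loose square brass bars, 12 x 12 mm and 100 mm long, about 0.12 kg, lying flat on the bench; origin at the middle of the bar (6 mm above the bench), x axis along the bar, y axis level across it
- bar_3: one of three identical loose square brass bars, 12 x 12 mm and 100 mm long, about 0.12 kg, lying flat on the bench; origin at the middle of the bar (6 mm above the bench), x axis along the bar, y axis level across it

How it is judged:
By the outcome, as a careful person would: the job done as asked, in the order asked, and still so for the second after the job is handed in, with the robot touching nothing.
It also fails if it takes over 38 s, if anything falls off the work surface, if the arm or the gripper's body presses on something with over 40 N, if the wrist force passes 120 N, or if a joint passes its speed limit or range.

## Working session

There is one attempt and no reset: what is moved stays moved. The work goes in short steps, Python scripts to look and compute and a tool call to move; the robot and the scene stay as the last step left them, time stands still between calls to the robot, and variables do not carry over. Pictures are saved under pics/ and viewed, at most 10 in all, crops included, and the job is handed in when it is done.

```bash
ls; mkdir -p pics; python3 - <<'E'
from station import arm, viewer, workorder, sensors
import cv2
s=sensors.get_state();print(s['t'],s['eef_pos'],s['ee_rot'],s['width'],arm.hold_point_z)
for n in("top","side"):
    cv2.imwrite(f"pics/{n}0.png",viewer.grab_frame(n)[:,:,::-1]);p=viewer.camera_params(n);print(n,p)
E
```

```text
pics
station.py
0.0 [ 0.18816175 -0.64773225  0.22563539] [ 3.13994692e+00 -2.07714257e-04 -2.85895063e+00] 0.08755311370498738 0.0188
top {'fx': 406.6181942630774, 'fy': 406.6181942630774, 'cx': 283.8317681291791, 'cy': 205.63088634998715, 'T': array([[-2.50474879e-03, -9.94772229e-01,  1.02087901e-01,
         4.10598444e-01],
       [-9.99871489e-01,  8.74829434e-04, -1.60074883e-02,
        -1.54967488e-01],
       [ 1.58344953e-02, -1.02114876e-01, -9.94646581e-01,
         8.94063125e-01],
       [ 0.00000000e+00,  0.00000000e+00,  0.00000000e+00,
         1.00000000e+00]])}
side {'fx': 469.4223328504684, 'fy': 469.4223328504684, 'cx': 283.731481963824, 'cy': 211.88412965844188, 'T': array([[ 9.99780017e-01, -8.16181506e-03,  1.93210555e-02,
         4.79105401e-01],
       [-2.09729149e-02, -3.78701717e-01,  9.25281117e-01,
        -9.60369047e-01],
       [-2.35056467e-04, -9.25482790e-01, -3.78789586e-01,
         3.75604489e-01],
       [ 0.00000000e+00,  0.00000000e+00,  0.00000000e+00,
         1.00000000e+00]])}
```

View pics/top0.png

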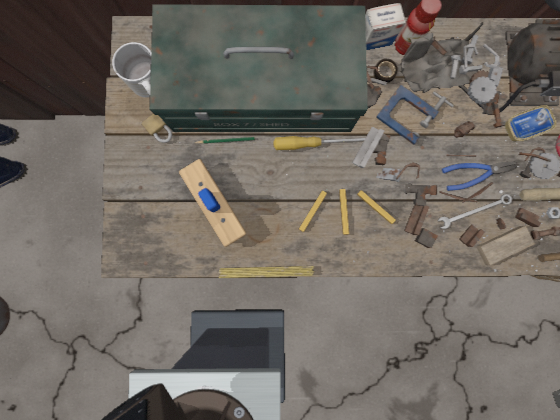

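View pics/side0.png

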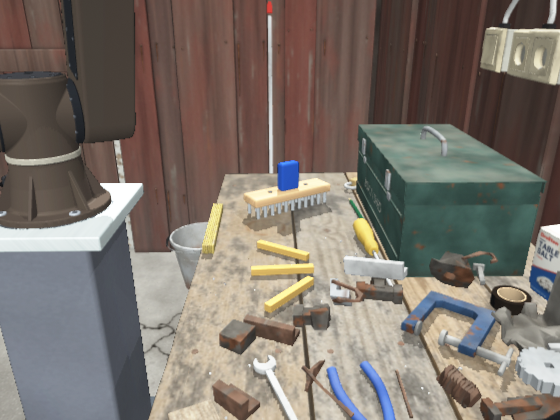

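```bash
cat > look.py <<'E'
from station import arm, viewer, workorder, sensors
import cv2,numpy as np
def ray(px,z,n="top"):
    p=viewer.camera_params(n);T=p["T"];px=np.atleast_2d(px).astype(float)
    d=np.c_[(px[:,0]-p["cx"])/p["fx"],(px[:,1]-p["cy"])/p["fy"],np.ones(len(px))]@T[:3,:3].T
    return T[:3,3]+d*((z-T[2,3])/d[:,2])[:,None]
def blobs(im,lo,hi,z,amin,roi):
    h=cv2.cvtColor(im,cv2.COLOR_RGB2HSV);m=cv2.inRange(h,lo,hi)
    k=np.zeros_like(m);x0,x1,y0,y1=roi;k[y0:y1,x0:x1]=m[y0:y1,x0:x1]
    out=[]
    for c in cv2.findContours(k,cv2.RETR_EXTERNAL,cv2.CHAIN_APPROX_NONE)[0]:
        if cv2.contourArea(c)<amin: continue
        w=ray(c[:,0,:],z)[:,:2]
        (cx,cy),(a,b),_=r=cv2.minAreaRect((w*1000).astype(np.float32))
        B=cv2.boxPoints(r);e=max(B[1]-B[0],B[2]-B[1],key=np.linalg.norm)
        out.append((cx,cy,max(a,b),min(a,b),np.degrees(np.arctan2(e[1],e[0]))%180,c[:,0].mean(0)))
    return out
def show(im,f=2): pass
BAR=((20,120,110),(32,255,255));BLUE=((105,150,60),(125,255,255));WOOD=((8,50,150),(24,170,255))
def report(im,roi=(170,440,140,262)):
    for n,c,z,a in(("bar",BAR,.010,60),("grip",BLUE,.102,50),("head",WOOD,.044,600)):
        for o in blobs(im,*c,z,a,roi): print(n,"x %.1f y %.1f  L %.1f W %.1f ang %.1f"%o[:5],o[5].round())
E
python3 - <<'E'
from look import *
im=cv2.imread("pics/top0.png")[:,:,::-1].copy()
h=cv2.cvtColor(im,cv2.COLOR_RGB2HSV)
for x,y in((313,211),(344,211),(377,207),(195,175),(228,230),(210,201),(260,190)):print(h[y,x])
report(im)
print(ray([[105,265],[400,275],[150,130],[360,130],[266,271],[365,150],[415,220]],0).round(3))
E
```

```text
[ 21 127 198]
[ 21 126 197]
[ 21 126 195]
[ 17  78 209]
[ 17  80 200]
[109 182 185]
[ 16  34 144]
bar x 498.7 y -371.5  L 98.8 W 13.6 ang 48.1 [376. 207.]
bar x 490.3 y -231.7  L 99.3 W 12.0 ang 148.6 [313. 211.]
bar x 489.6 y -300.1  L 97.2 W 13.3 ang 2.5 [344. 211.]
bar x 637.8 y -198.9  L 102.4 W 20.4 ang 90.1 [296. 144.]
grip x 503.0 y -21.2  L 48.2 W 21.5 ang 32.8 [209. 200.]
head x 505.9 y -16.4  L 188.0 W 52.8 ang 32.1 [212. 202.]
[[ 0.374  0.218  0.   ]
 [ 0.35  -0.423  0.   ]
 [ 0.673  0.13   0.   ]
 [ 0.674 -0.342  0.   ]
 [ 0.36  -0.13   0.   ]
 [ 0.628 -0.352  0.   ]
 [ 0.47  -0.46   0.   ]]
```

Careful with the scale: shifts go in shares of 0.8 m and turns go in shares of 90 degrees. That gives: 0.517 m is 0.6463, -0.481 m is -0.6013, -0.28 rad is -0.1783.

>>> creep_tool --increments "0.088,-0.6013,0.6463,0.1125,-0.1783 | 0.088,-0.6013,0.6463,0.1125,-0.1783 | 0.088,-0.6013,0.6463,0.1125,-0.1783 | 0.088,-0.6013,0.6463,0.1125,-0.1783 | 0.088,-0.6013,0.6463,0.1125,-0.1783 | 0.088,-0.6013,0.6463,0.1125,-0.1783 | 0.088,-0.6013,0.6463,0.1125,-0.1783 | 0.088,-0.6013,0.6463,0.1125,-0.1783 | 0.088,-0.6013,0.6463,0.1125,-0.1783 | 0.088,-0.6013,0.6463,0.1125,-0.1783 | 0.088,-0.6013,0.6463,0.1125,-0.1783 | 0.088,-0.6013,0.6463,0.1125,-0.1783 | 0.088,-0.6013,0.6463,0.1125,-0.1783 | 0.088,-0.6013,0.6463,0.1125,-0.1783 | 0.088,-0.6013,0.6463,0.1125,-0.1783 | 0.088,-0.6013,0.6463,0.1125,-0.1783 | 0.088,-0.6013,0.6463,0.1125,-0.1783 | 0.088,-0.6013,0.6463,0.1125,-0.1783 | 0.088,-0.6013,0.6463,0.1125,-0.1783"

```text
t: 1.68
eef_pos: [0.5064, -0.0155, 0.1357]
ee_rot: [3.141, -0.001, -2.575]
force: [-1.1, -0.4, -0.6]
width: 0.0876
gripper_force: 0.0
```

>>> creep_tool --increments "0.088,0,0,0.0375,0 | 0.088,0,0,0.075,0 | 0.088,0,0,0.1013,0 | 0.088,0,0,0.1013,0 | 0.01,0,0,0.1013,0 | 0.01,0,0,0.1013,0 | 0.01,0,0,0.1013,0 | 0.01,0,0,0.1013,0 | 0.01,0,0,0.1013,0 | 0.01,0,0,0.1013,0 | 0.01,0,0,0.1013,0 | 0.01,0,0,0.1013,0" --grip_n 40

```text
t: 2.68
eef_pos: [0.506, -0.0174, 0.0558]
ee_rot: [-3.142, 0.0, -2.579]
force: [0.4, 0.0, -0.1]
width: 0.0399
gripper_force: 0.0
```

```bash
python3 - <<'E'
from look import *
cv2.imwrite("pics/top1.png",cv2.resize(viewer.grab_frame("top")[130:270,160:440,::-1],None,fx=2.5,fy=2.5))
E
```

```text
(no output)
```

View pics/top1.png

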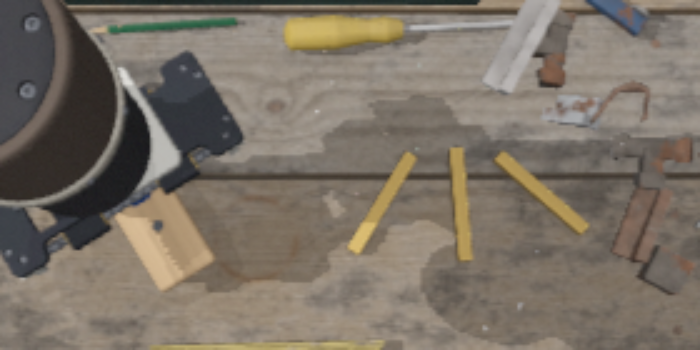

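To row units: -0.035 m is -0.0438, -0.02 m is -0.025.

>>> creep_tool --increments "0.01,0,0,0,0 | 0.01,0,0,0,0 | 0.01,0,0,0,0 | 0.01,0,0,0,0 | 0.01,0,0,0,0 | 0.01,0,0,0,0 | 0.01,0,0,-0.025,0 | 0.01,0,0,-0.0438,0 | 0.01,0,0,-0.0438,0" --grip_n 50

```text
t: 3.48
eef_pos: [0.5074, -0.0172, 0.0928]
ee_rot: [-3.14, 0.003, -2.578]
force: [0.7, 1.2, -1.6]
width: 0.0218
gripper_force: 50.0
```

>>> creep_tool --increments "0.01,0.15,-0.1181,0,0.191 | 0.01,0.15,-0.1181,0,0.191 | 0.01,0.15,-0.1181,0,0.191 | 0.01,0.15,-0.1181,0,0.191 | 0.01,0.15,-0.1181,0,0.191 | 0.01,0.15,-0.1181,0,0.191 | 0.01,0.15,-0.1181,0,0.191 | 0.01,0.15,-0.1181,0,0.191"

```text
t: 4.15
eef_pos: [0.4551, -0.1609, 0.0902]
ee_rot: [3.141, -0.0, -2.878]
force: [-0.2, 0.7, -3.5]
width: 0.0218
gripper_force: 50.0
```

```bash
python3 - <<'E'
from look import *
im=viewer.grab_frame("side");cv2.imwrite("pics/side1.png",im[:,:,::-1])
E
```

```text
(no output)
```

View pics/side1.png

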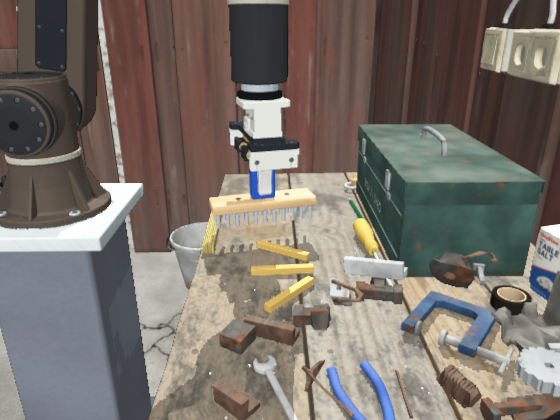

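To row units: -0.09 m is -0.1125, -0.072 m is -0.09.

>>> creep_tool --increments "0.01,-0.0313,0,0.0125,0 | 0.01,-0.0313,0,0.025,0 | 0.01,-0.0313,0,0.0413,0 | 0.01,-0.0313,0,0.0413,0 | 0.01,-0.0313,-0.0075,0.0413,0 | 0.01,-0.0313,-0.015,0.0413,0 | 0.01,-0.0313,-0.0225,0.0413,0 | 0.01,-0.0313,-0.03,0.0413,0 | 0.01,-0.0313,-0.0375,0.0413,0 | 0.01,-0.0313,-0.045,0.0413,0 | 0.01,-0.0313,-0.0525,0.0413,0 | 0.01,-0.0313,-0.06,0.0413,0 | 0.01,-0.0313,-0.0675,0.0413,0 | 0.01,-0.0313,-0.075,0.0413,0 | 0.01,-0.0313,-0.0825,0.0413,0 | 0.01,-0.0313,-0.09,0.0413,0 | 0.01,-0.0313,-0.0975,0.0413,0 | 0.01,-0.0313,-0.105,0.0413,0 | 0.01,-0.0313,-0.1125,0.0413,0 | 0.01,-0.0313,-0.1125,0.0413,0"

```text
t: 5.87
eef_pos: [0.5029, -0.2428, 0.0575]
ee_rot: [-3.141, 0.0, -2.879]
force: [0.0, 0.8, -3.3]
width: 0.0215
gripper_force: 50.0
```

```bash
python3 - <<'E'
from look import *
im=viewer.grab_frame("side");cv2.imwrite("pics/side2.png",cv2.resize(im[140:360,160:400,::-1],None,fx=2.5,fy=2.5))
report(viewer.grab_frame("top"))
E
```

```text
bar x 459.9 y -301.4  L 37.2 W 10.9 ang 179.0 [345. 225.]
bar x 483.2 y -388.7  L 52.5 W 11.1 ang 48.7 [384. 214.]
head x 436.5 y -233.9  L 109.5 W 64.7 ang 103.4 [316. 232.]
head x 444.8 y -101.6  L 154.1 W 119.8 ang 93.0 [247. 232.]
```

View pics/side2.png

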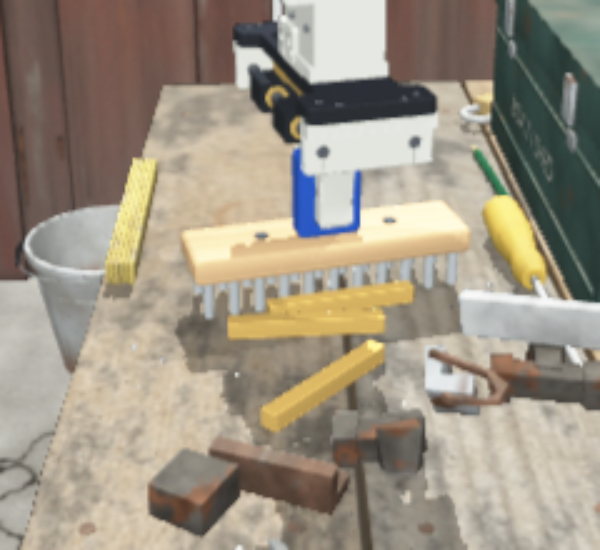

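To row units: -0.08 m is -0.1, -0.075 m is -0.0938.

>>> creep_tool --increments "0.01,0,-0.0063,0,0 | 0.01,0,-0.0125,0,0 | 0.01,0,-0.0188,0,0 | 0.01,0,-0.025,0,0 | 0.01,0,-0.0313,0,0 | 0.01,0,-0.0375,0,0 | 0.01,0,-0.0438,0,0 | 0.01,0,-0.05,0,0 | 0.01,0,-0.0563,0,0 | 0.01,0,-0.0625,0,0 | 0.01,0,-0.0688,0,0 | 0.01,0,-0.075,0,0 | 0.01,0,-0.0813,0,0 | 0.01,0,-0.0875,0,0 | 0.01,0,-0.0938,0,0 | 0.01,0,-0.1,0,0 | 0.01,0,-0.1,0,0"

```text
t: 7.38
eef_pos: [0.5236, -0.3202, 0.0576]
ee_rot: [-3.141, 0.0, -2.879]
force: [-0.0, 0.1, -2.1]
width: 0.022
gripper_force: 50.0
```

```bash
python3 - <<'E'
from look import *
im=viewer.grab_frame("side");cv2.imwrite("pics/side3.png",cv2.resize(im[160:380,160:400,::-1],None,fx=2.5,fy=2.5))
E
```

```text
(no output)
```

View pics/side3.png

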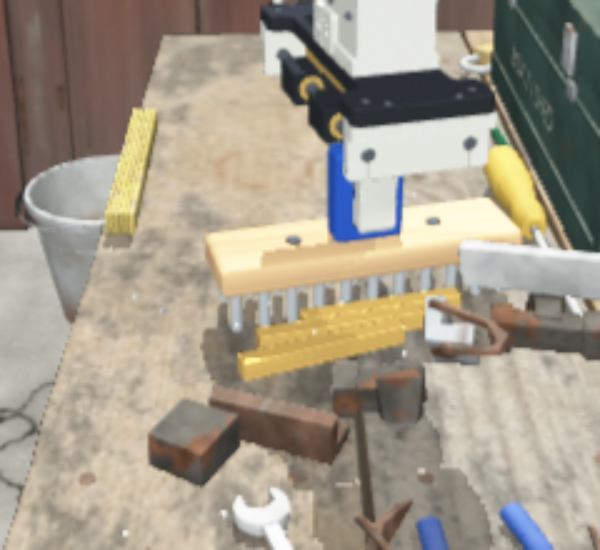

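To row units: 0.16 m is 0.2, 0.12 m is 0.15.

>>> creep_tool --increments "0.01,0,-0.0038,0,0 | 0.01,0,-0.0075,0,0 | 0.01,0,-0.0075,0,0 | 0.01,0,0.0125,0,0 | 0.01,0,0.05,0,0 | 0.01,0,0.1,0,0 | 0.01,0,0.15,0,0 | 0.01,0,0.2,0,0 | 0.01,0,0.2,0,0"

```text
t: 8.18
eef_pos: [0.4797, -0.1601, 0.0578]
ee_rot: [3.141, -0.0, -2.876]
force: [-1.9, -0.2, -3.7]
width: 0.0218
gripper_force: 50.0
```

```bash
python3 - <<'E'
from look import *
im=viewer.grab_frame("top");cv2.imwrite("pics/top2.png",cv2.resize(im[130:270,260:440,::-1],None,fx=4,fy=4));report(im)
E
```

```text
bar x 514.8 y -369.2  L 142.6 W 37.9 ang 16.9 [374. 199.]
head x 405.5 y -119.0  L 176.5 W 62.2 ang 96.2 [261. 248.]
head x 512.6 y -361.3  L 142.2 W 37.6 ang 18.2 [376. 201.]
```

View pics/top2.png

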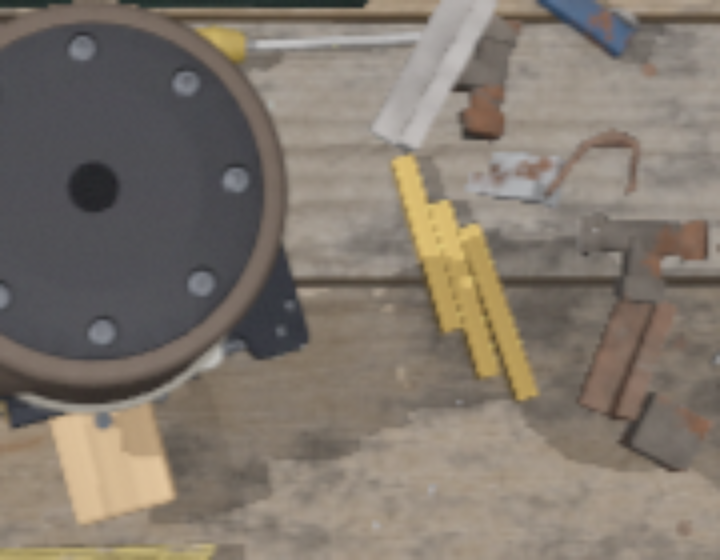

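To row units: -0.18 m is -0.225, -0.15 m is -0.1875, -0.052 rad is -0.0331.

>>> creep_tool --increments "0.01,-0.0088,-0.05,0,-0.0331 | 0.01,-0.0088,-0.1,0,-0.0331 | 0.01,-0.0088,-0.15,0,-0.0331 | 0.01,-0.0088,-0.1688,0,-0.0331 | 0.01,-0.0088,-0.1813,0,-0.0331 | 0.01,-0.0088,-0.1875,0,-0.0331 | 0.01,-0.0075,-0.1925,0,-0.0331 | 0.01,-0.0075,-0.1975,0,-0.0331 | 0.01,-0.0063,-0.2025,0,-0.0331 | 0.01,-0.0063,-0.2075,0,-0.0331 | 0.01,-0.005,-0.2125,0,-0.0331 | 0.01,-0.0038,-0.2175,0,-0.0331 | 0.01,-0.0038,-0.2225,0,-0.0331 | 0.01,-0.0038,-0.225,0,-0.0331 | 0.01,-0.0038,-0.225,0,-0.0331"

```text
t: 9.48
eef_pos: [0.5313, -0.3381, 0.0575]
ee_rot: [-3.141, -0.0, -2.827]
force: [0.6, 0.0, -3.0]
width: 0.0219
gripper_force: 50.0
```

>>> creep_tool --increments "0.01,0,0.0125,0,0 | 0.01,0,0.05,0,0 | 0.01,0,0.1,0,0 | 0.01,0,0.15,0,0 | 0.01,0,0.2,0,0 | 0.01,0,0.2375,0,0 | 0.01,0,0.2375,0,0"

```text
t: 10.07
eef_pos: [0.4701, -0.1532, 0.0578]
ee_rot: [3.141, 0.0, -2.824]
force: [-1.1, 0.0, -3.0]
width: 0.0215
gripper_force: 50.0
```

```bash
python3 - <<'E'
from look import *
im=viewer.grab_frame("top");a=im[150:250,320:420,::-1];b=viewer.grab_frame("side")[230:360,220:380,::-1]
cv2.imwrite("pics/both.png",np.hstack([cv2.resize(a,(400,400)),cv2.resize(b,(400,325))[:325] if 0 else cv2.resize(b,(400,400))]));report(im)
E
```

```text
bar x 517.9 y -384.2  L 145.2 W 36.5 ang 18.5 [381. 197.]
bar x 641.2 y -212.2  L 75.7 W 13.6 ang 90.1 [304. 142.]
head x 400.6 y -130.3  L 148.8 W 47.5 ang 95.9 [262. 252.]
head x 514.2 y -374.6  L 142.4 W 38.3 ang 18.7 [381. 198.]
```

View pics/both.png

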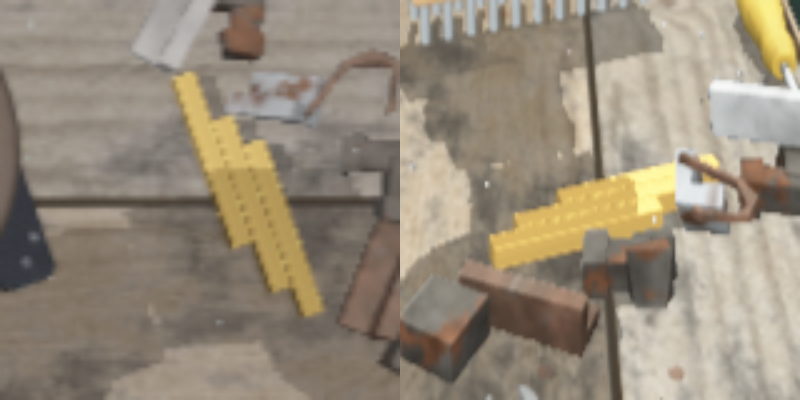

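To row units: 0.002 m is 0.0025, 0.001 m is 0.0013.

>>> creep_tool --increments "0.01,0,0,0.0013,0 | 0.01,0,0,0.0025,0 | 0.01,0,0,0.0025,0" --grip_n 20

```text
t: 10.42
eef_pos: [0.4728, -0.1577, 0.0554]
ee_rot: [-3.141, 0.0, -2.828]
force: [-0.6, -0.1, -3.5]
width: 0.0217
gripper_force: 20.0
```

>>> creep_tool --increments "0.088,0,0,0,0 | 0.088,0,0,0,0 | 0.088,0,0,0,0 | 0.088,0,0,0,0 | 0.088,0,0,0,0 | 0.088,0,0,0,0 | 0.088,0,0,0,0 | 0.088,0,0,0,0 | 0.088,0,0,0,0 | 0.088,0,0,0,0 | 0.088,0,0,-0.025,0 | 0.088,0,0,-0.075,0 | 0.088,0,0,-0.125,0 | 0.088,0,0,-0.175,0 | 0.088,0,0,-0.1875,0 | 0.088,0,0,-0.1875,0"

```text
t: 11.75
eef_pos: [0.4747, -0.1571, 0.2098]
ee_rot: [-3.139, 0.007, -2.826]
force: [0.1, 0.3, 0.5]
width: 0.0874
gripper_force: 0.0
```

```bash
python3 - <<'E'
from look import *
im=viewer.grab_frame("top");report(im)
cv2.imwrite("pics/end.png",viewer.grab_frame("side")[:,:,::-1])
E
```

```text
bar x 517.3 y -383.7  L 144.7 W 37.5 ang 19.2 [381. 198.]
head x 410.6 y -95.2  L 230.0 W 57.9 ang 90.5 [245. 248.]
head x 514.1 y -374.3  L 140.8 W 39.0 ang 18.0 [381. 199.]
```

View pics/end.png

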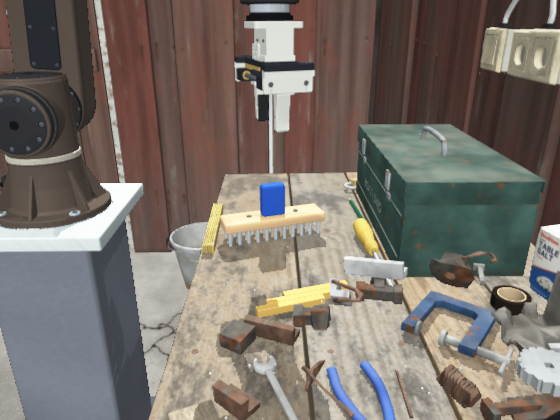

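The rake is standing free on its pegs at about (270,220). The bars are packed together at about (295,298), and the gripper is clear of everything.

```bash
python3 -c "
from station import arm, viewer, workorder, sensors
print(workorder.job_done())"
```

```text
the job is handed in; nothing more can be done
None
```

The three bars lie flat, parallel and tight side by side with their ends staggered; the rake stands on its pegs, released, and the job was handed in at about 12 s.

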